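Drift a crooked bench pin into line and clamp it

TASK

The wooden bench pin has been knocked askew on its steel stand. Take the big tapered drift out of the sloping tool rack, push it down through the pin's free hole and the hole in the stand plate beneath until it is fully home and has pulled the pin into line (let the drift do the pulling, do not shove the pin itself), then leave the drift standing in the holes and swing the clamp lever clockwise to its stop to lock the pin. Leave everything else on the bench and in the rack where it is.

Things in the scene. Friction and masses are not known exactly. Their poses are not given: they have to be found in the camera images.
- stand: Dark steel stand screwed to the bench: foot plate 165 x 110 mm, rear post, level top plate 150 x 92 x 8 mm with its top face 80 mm above the bench. Origin on the bench; z up; -x points to the pin's nose (roughly to the robot). Clamp stud at x = +40, y = 0 mm; the plate's round 15 mm hole at x = -35, y = 0 mm, with 64 mm free below the plate.
- stand_hole (a point): Centre of the 15 mm hole in the stand's top plate, on the plate's top face. Fixed to the stand, same axes.
- bench_pin (a joint): Angle of the wooden bench pin about the clamp stud, rad: 0 = in line (holes concentric), positive counter-clockwise from above; starts at +0.045 to +0.08, so that its hole is 3.4 to 6 mm off to the stand's -y side. Turns stiffly (0.45 N m, about 6 N at the hole), no spring, stays where left; range +-0.12.
- pin_hole (a point): Centre of the pin's free 15 mm hole, on its top face, 100 mm above the bench. The pin is a light wooden board 64 mm wide, 20 mm thick, 195 mm long, lying on the stand's plate, with a V-cut nose; the hole is 75 mm from the stud, between stud and nose, above the stand's hole when in line. Site x points along the pin away from the nose, z up.
- clamp_lever (a joint): Angle of the clamp lever on the stud, rad: 0 = points to the stand's +y side, grows clockwise seen from above, stop at 1.6 where it points to the stand's +x (away from the drift hole). Starts loose at 0 to 0.4. Friction 0.18 N m (about 2.5 N at the knob), stays where left, not coupled to the pin.
- lever_knob (a point): Centre of the black ball knob, 26 mm in diameter, at the end of the dark steel lever: 75 mm from the lever's turning axis, 150 mm above the bench. The lever arm, 11 mm thick, rises from the hub (118 mm above the bench) to the ball.
- lever_axis (a point): Point on the lever's upright turning axis (the stud), at the height of the knob's centre.
- rack: Dark wooden tool rack fixed to the bench, 236 (y) x 130 mm (x): a 24 mm board sloping 30 degrees, low side to the rack's -x (towards the robot and the middle), between two cheeks. Origin on the bench under the middle hole. Three 15 mm holes square to the slope, mouths at x = 0, y = -68, 0, +68, z = 105 mm. Tools in them lean 30 degrees from upright, handles to the rack's -x.
- drift: Tapered drift, 175 mm, 0.13 kg (+-20 %), in a rack hole: the biggest handle, with a steel cap. Origin on its axis at the underside of the ferrule (the shoulder that rests on the rack, and on the wood when home); +z to the handle's top. Ferrule 22 mm wide, z 0 to 12; wooden handle 28 mm wide, z 22 to 66; cap to z 88. Shank 14 mm wide, z 0 to -32, then tapering to 4 mm at the tip, z -87.
- drift_tip (a point): Point of the drift's steel shank, 87 mm below its shoulder; fully home it is 67 mm below the top face of the stand's plate.
- graver: Bystander in another rack hole: graver with a mushroom-shaped wooden handle 36 mm wide and 40 mm high; origin at its shoulder.
- awl: Bystander in another rack hole: awl with a slim dark wooden handle, 19 mm wide and 64 mm high; origin at its shoulder.
- bench_block: Bystander: square steel bench block on a rubber foot, 68 x 68 x 28 mm; origin under its centre.
- hammer: Bystander: hammer with wooden handle lying on the bench, 240 mm long; origin under its middle.
- jar: Bystander: small glass jar with metal lid, 48 mm diameter, 62 mm high; origin under its centre.
- tape: Bystander: tape measure in a square case, 52 x 52 x 26 mm; origin under its centre.
- ring_clamp: Bystander: wooden ring clamp lying on the bench, 125 x 34 x 22 mm; origin under its middle.
- pliers: Bystander: pliers lying on the bench, 165 mm long; origin under the joint.
Not all that is in view belongs to the job. What is shaped like the drift but orange or turquoise is not meant.

How it is judged:
By the outcome, as a careful person would: the job done as asked, in the order asked, and still so for the second after the job is handed in, with the robot touching nothing.
It also fails if it takes over 61 s, if anything falls off the work surface, if the arm or the gripper's body presses on something with over 40 N, if the wrist force passes 120 N, or if a joint passes its speed limit or range.

ROBOT

A 7-joint arm with a two-finger parallel gripper is mounted at the origin on the work surface. World frame = base frame: x ahead of the robot, y to its left, z up, the work surface at z = 0. Lengths are in m, angles in rad, forces in N, time in s.
With the tool pointing down it reaches from about 0.35 to 0.9 m from the base axis. Payload 8.1 kg.
Tool frame: the origin (TCP) lies at the very end of the fingers, on their centre line; the grasp point (between the pads) lies arm.grip_point_offset behind it (arm.grip_point_offset is the distance from the TCP to the grasp point, in m); z points along the fingers, y is the line along which they close (so a half turn about z gives the same grasp; the last joint's range is limited). The gripper opens to 92 mm and grips with 3 to 60 N. Pads are 19 mm wide; open, the fingers measure 130 mm over their backs; the gripper's body (75 mm by 190 mm) begins 47 mm behind the grasp point.
Start: joints at [-1.316, 0.434, 0.025, 1.573, -0.012, 1.134, -0.075], TCP at [0.219, 0.585, 0.227] pointing down, gripper open.
Joint ranges: [-2.62, 2.62], [-0.44, 2.09], [-1.27, 1.32], [0.08, 2.57], [-1.32, 4.46], [0.12, 2], [-2.74, 2.74]. Speed limits (rad/s): [2.22, 2.22, 3.01, 3.01, 3.14, 3.14, 3.14].

INTERFACE

Orientations are given as a rotation vector (axis times angle).
In Python, from cell import arm gives the robot as it stands. The module is installed in compiled form; this text tells all that it offers.
- The arm moves only by the shell command python3 -m creep 'ROWS' [OPENING] [FORCE]. ROWS is JSON, a list of rows, each a list of 6 numbers: the shift along the tool's x, y, z scaled (see below), then the turn, a rotation vector about the tool's x, y, z scaled (see below). A call has 1 to 20 rows; each row shifts and turns the commanded pose from where the row before left it, along the tool's axes as they then stand; what a row does not reach is not made up. The controller multiplies each number of a shift by 0.4 m and each number of a turn by 120 degrees. A row lasts 1/12 s, in which the tool goes at most 41.7 mm and 7.16 degrees, less where a joint would pass 70% of its speed; a pose out of reach is approached as far as the arm can. A call with a number of a shift or a turn outside -1 to 1 is refused whole. A call with a gripper value outside its range is refused whole. OPENING is the closure, from -1 (fully open) to 1 (shut), set as the call begins (- or left out, the last holds). The fingers move at their own pace and stop on an object; FORCE is the grip in N (left out, the last holds). Time passes only in rows, so rows that do not move let the fingers close. It gives the time, the measured TCP pose, the force, the opening and the grip force at its end, in the units of the state.
- arm.observe(): the state, without advancing time (a new reading comes with each control period).
- arm.get_image(name): name is "scene" or "top" or "wrist"; returns a dict with "frame" (420x560x3 uint8, red, green, blue), "intrinsics" (3x3 intrinsics, pixels), "rvec" (rotation vector, rad) and "tvec" (3), from world to camera coordinates, as OpenCV has them; the wrist camera has in their place "mount" (4x4, takes a point from camera to tool coordinates, whose origin is the TCP and whose axes are the flange's). Camera axes: x right, y down, z forward; pixel columns grow to the right and rows downward; lengths in m; the calibration is good to about 2 mm. A picture is of the moment at which its call begins: read the wrist's pose just before it. There is no depth.
- arm.sign_off(): hands the job in; it is judged then, once.
The state is a dict: "clock": time; "joints": joint angles; "dq": joint speeds; "joint_efforts": joint torques, N m; "position": TCP position; "ee_rot": TCP orientation; "force": force on the tool from outside, world axes, zero at the start; "ft_torque": the same for the moment, N m; "width": opening from 0.0 (shut) to 1.0 (fully open); "gripper_force": force on a finger pad.
Only numpy, scipy, OpenCV 4.12 (cv2) and the standard library are available. Lean on these libraries where they do the work, as an engineer would, in place of code of your own. Each camera call takes 0.05 s, during which the arm holds its last target. There are 200 camera calls.

## Working session

There is one attempt and no reset: what is moved stays moved. The work goes in short steps, Python scripts to look and compute and a shell command to move; the robot and the scene stay as the last step left them, time stands still between calls to the robot, and variables do not carry over. Pictures are saved under pics/ and viewed, at most 10 in all, crops included, and the job is handed in when it is done.

```bash
mkdir -p pics; cat > h.py <<'E'
import numpy as np, cv2, pickle
from scipy.spatial.transform import Rotation as R
from cell import arm
def save(name,fn):
    s=arm.observe(); im=arm.get_image(name)
    T=np.eye(4)
    if 'mount' in im:
        W=np.eye(4); W[:3,:3]=R.from_rotvec(s['ee_rot']).as_matrix(); W[:3,3]=s['position']
        T=np.linalg.inv(W@np.array(im['mount']))
    else:
        T[:3,:3]=R.from_rotvec(np.ravel(im['rvec'])).as_matrix(); T[:3,3]=np.ravel(im['tvec'])
    pickle.dump((im['frame'],np.array(im['intrinsics']),T),open(f'pics/{fn}.pkl','wb'))
    cv2.imwrite(f'pics/{fn}.png',im['frame'][:,:,::-1])
def crop(fn,x0,y0,x1,y1,k,out):
    f=pickle.load(open(f'pics/{fn}.pkl','rb'))[0][y0:y1,x0:x1,::-1]
    cv2.imwrite(f'pics/{out}.png',cv2.resize(f,None,fx=k,fy=k,interpolation=cv2.INTER_CUBIC))
def cam(fn): return pickle.load(open(f'pics/{fn}.pkl','rb'))[1:]
def ray(fn,p):
    K,T=cam(fn); d=T[:3,:3].T@np.linalg.inv(K)@[p[0],p[1],1.]; return -T[:3,:3].T@T[:3,3], d/np.linalg.norm(d)
def tri(*obs):
    A=np.zeros((3,3));b=np.zeros(3);L=[]
    for fn,p in obs:
        c,d=ray(fn,p);P=np.eye(3)-np.outer(d,d);A+=P;b+=P@c;L.append((c,P))
    x=np.linalg.solve(A,b); return x.round(4),[round(float(np.linalg.norm(P@(x-c)))*1e3,1) for c,P in L]
def onz(fn,p,z):
    c,d=ray(fn,p); return (c+d*(z-c[2])/d[2]).round(4)
def proj(fn,X):
    K,T=cam(fn); q=K@(T[:3,:3]@np.array(X)+T[:3,3]); return (q[:2]/q[2]).round(1)
E
python3 - <<'E'
from h import *
save('scene','s0');save('top','t0')
s=arm.observe();print(s, arm.grip_point_offset)
a=cv2.imread('pics/s0.png');b=cv2.imread('pics/t0.png')
for n in('s0','t0'):
    K,T=cam(n);print(n,K[0,0],(-T[:3,:3].T@T[:3,3]).round(3))
cv2.imwrite('pics/s0b.png',cv2.resize(a,(800,600),interpolation=cv2.INTER_CUBIC));cv2.imwrite('pics/t0b.png',cv2.resize(b,(800,600),interpolation=cv2.INTER_CUBIC))
E
```

```text
{'clock': 0.1, 'joints': array([-1.31559475,  0.43513952,  0.02492982,  1.57398947, -0.01162003,
        1.13397932, -0.07511766]), 'dq': array([-0.00014133, -0.00210539,  0.00169981, -0.00158602, -0.00034164,
       -0.00030048, -0.00096224]), 'joint_efforts': array([ 2.72598045e-03, -6.69133615e+01,  9.87366848e-01, -3.15150297e+01,
       -6.06605178e-02,  3.74155061e-02,  2.80174748e-05]), 'position': array([0.21874745, 0.58499449, 0.22603792]), 'ee_rot': array([-5.59098301e-01, -3.09128250e+00,  2.13955581e-03]), 'force': array([ 0.05581516, -0.47927798, -0.35250955]), 'ft_torque': array([-0.00960493,  0.01423449,  0.02227003]), 'gripper_force': 0.0, 'width': 0.9987348896027073} 0.0188
s0 512.22744010842 [ 1.136 -0.381  1.268]
t0 388.6283294139875 [ 0.38  -0.032  1.286]
```

View pics/s0b.png

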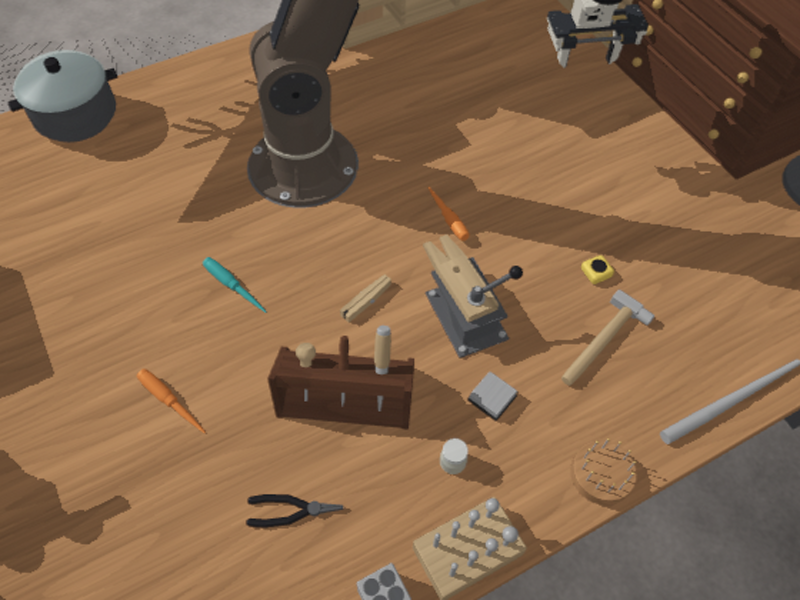

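View pics/t0b.png

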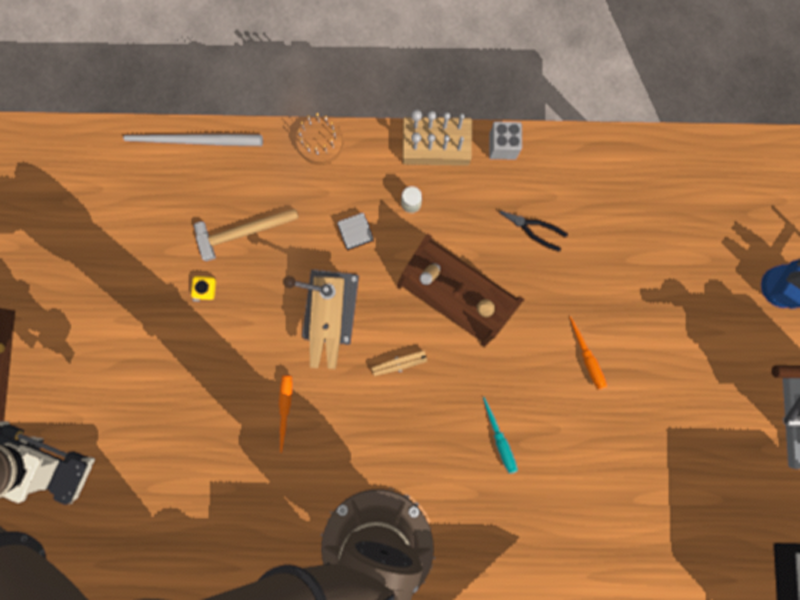

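The drift is the pale handle with the cap, at the right of the rack in the scene view, (383,350). The stand is at about (465,300), with the lever knob at (516,272). In the top view the drift is at (430,273) and the pin hole at (326,326). I'll enlarge both.

```bash
python3 - <<'E'
from h import *
crop('s0',185,155,370,305,4,'s0c');crop('t0',190,160,375,260,4,'t0c')
E
```

```text
(no output)
```

View pics/s0c.png

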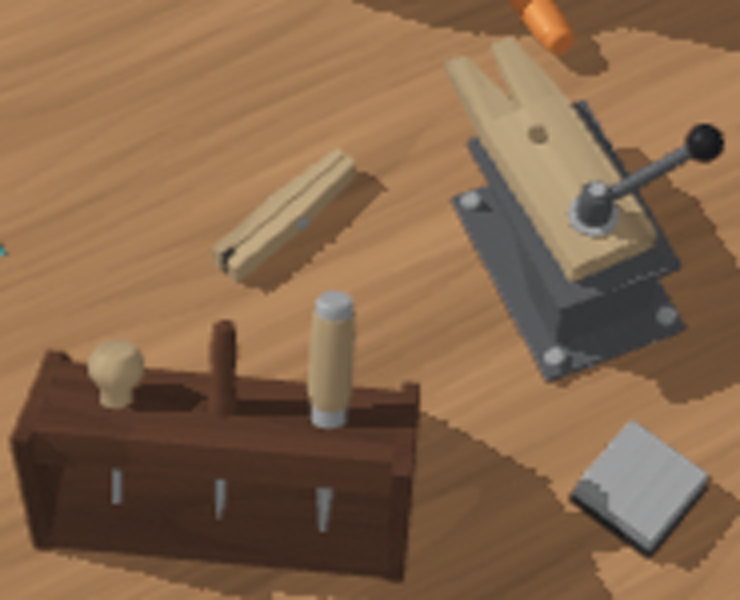

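View pics/t0c.png

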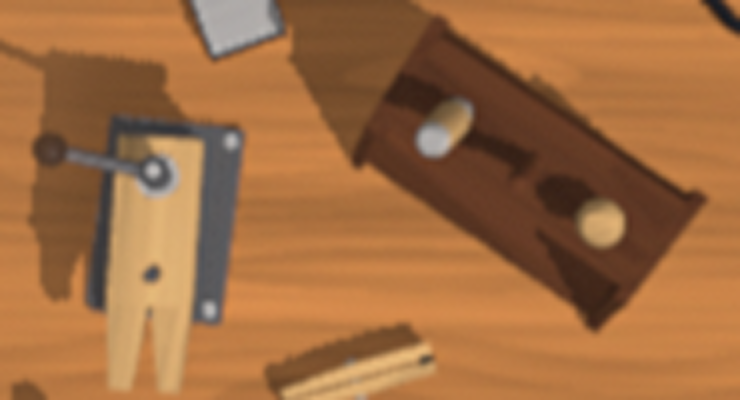

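```bash
python3 - <<'E'
from h import *
S=lambda u,v:('s0',((u+.5)/4+184.5,(v+.5)/4+154.5)); T=lambda u,v:('t0',((u+.5)/4+189.5,(v+.5)/4+159.5))
for n,a,b in [('captop',S(335,302),T(434,140)),('pinhole',S(538,134),T(152,273)),('knob',S(704,142),T(50,150)),('hubtop',S(598,188),T(155,172)),
 ('screw+x-y',S(554,356),T(231,141)),('screw-x-y',S(470,201),T(209,310)),('noseL',S(457,62),T(170,390)),('noseR',S(505,42),T(118,388)),
 ('rackcheekA(+y,+x)',S(410,386),T(437,22)),('rackB(-y)',S(55,355),T(598,322)),('pin tail -y',S(575,277),T(204,138)),('pin tail +y', S(652,238),T(118,137)),('graver',S(116,360),T(601,222))]:
    print(n,*tri(a,b))
E
```

```text
captop [ 0.5729 -0.091   0.176 ] [1.6, 1.6]
pinhole [0.479  0.1192 0.0957] [0.8, 0.8]
knob [0.565  0.1917 0.1465] [0.8, 0.8]
hubtop [0.5532 0.1167 0.1284] [2.2, 2.2]
screw+x-y [0.5978 0.0685 0.0091] [1.2, 1.2]
screw-x-y [0.4567 0.0826 0.0062] [0.8, 0.8]
noseL [0.3903 0.1045 0.0837] [1.5, 1.5]
noseR [0.391  0.1445 0.0836] [1.3, 1.3]
rackcheekA(+y,+x) [ 0.6555 -0.0881  0.2004] [4.6, 4.6]
rackB(-y) [ 0.4495 -0.237   0.0347] [3.8, 3.8]
pin tail -y [0.5864 0.0837 0.0881] [1.4, 1.4]
pin tail +y [0.5851 0.1489 0.087 ] [1.0, 1.0]
graver [ 0.521  -0.2196  0.1286] [1.1, 1.1]
```

```bash
cat >> h.py <<'E'
def plan(p,Rm,n):
    "row repeated n times takes the measured pose to p,Rm"
    s=arm.observe(); R0=R.from_rotvec(s['ee_rot']); D=R0.inv()*R.from_matrix(Rm)
    r=R.from_rotvec(D.as_rotvec()/n); d=R0.inv().apply(np.array(p)-s['position'])
    M=sum(R.from_rotvec(D.as_rotvec()*k/n).as_matrix() for k in range(n)); t=np.linalg.solve(M,d)
    print('n',n,'mm/row',round(np.linalg.norm(t)*1e3,1),'deg/row',round(np.degrees(np.linalg.norm(r.as_rotvec())),2))
    print([round(float(x),4) for x in [*(t/.4),*(r.as_rotvec()/np.radians(120))]])
def frame(z,y):
    z=np.array(z)/np.linalg.norm(z); y=np.array(y)-np.dot(y,z)*z; y/=np.linalg.norm(y); return np.stack([np.cross(y,z),y,z],1)
def st():
    s=arm.observe(); print({k:np.round(s[k],4).tolist() for k in('clock','position','force','ft_torque','width','gripper_force','joints')}); print(R.from_rotvec(s['ee_rot']).as_matrix().round(3).tolist())
E
python3 - <<'E'
from h import *
im=arm.get_image('wrist');print(im['mount'],im['intrinsics'])
plan([.50,.08,.40],frame([0,0,-1],[.1,.995,0]),18)
E
```

```text
[[ 3.76852646e-04 -9.52345351e-01 -3.05021622e-01  8.31280958e-02]
 [ 9.99999926e-01  3.82860414e-04  4.01193942e-05  6.43297809e-04]
 [ 7.85731859e-05 -3.05021614e-01  9.52345425e-01 -1.58473957e-01]
 [ 0.00000000e+00  0.00000000e+00  0.00000000e+00  1.00000000e+00]] [[318.59384527   0.         278.03519532]
 [  0.         318.59384527 212.21481367]
 [  0.           0.           1.        ]]
n 18 mm/row 33.6 deg/row 0.82
[-0.0545, -0.0592, -0.0241, -0.0, -0.0, -0.0068]
```

```bash
python3 -m creep '[[-0.0545,-0.0592,-0.0241,0,0,-0.0068],[-0.0545,-0.0592,-0.0241,0,0,-0.0068],[-0.0545,-0.0592,-0.0241,0,0,-0.0068],[-0.0545,-0.0592,-0.0241,0,0,-0.0068],[-0.0545,-0.0592,-0.0241,0,0,-0.0068],[-0.0545,-0.0592,-0.0241,0,0,-0.0068],[-0.0545,-0.0592,-0.0241,0,0,-0.0068],[-0.0545,-0.0592,-0.0241,0,0,-0.0068],[-0.0545,-0.0592,-0.0241,0,0,-0.0068],[-0.0545,-0.0592,-0.0241,0,0,-0.0068],[-0.0545,-0.0592,-0.0241,0,0,-0.0068],[-0.0545,-0.0592,-0.0241,0,0,-0.0068],[-0.0545,-0.0592,-0.0241,0,0,-0.0068],[-0.0545,-0.0592,-0.0241,0,0,-0.0068],[-0.0545,-0.0592,-0.0241,0,0,-0.0068],[-0.0545,-0.0592,-0.0241,0,0,-0.0068],[-0.0545,-0.0592,-0.0241,0,0,-0.0068],[-0.0545,-0.0592,-0.0241,0,0,-0.0068],[0,0,0,0,0,0],[0,0,0,0,0,0]]' 0 30
python3 - <<'E'
from h import *
st();save('wrist','w1')
plan([.50,.0,.30],frame([0,0,-1],[.1,.995,0]),6)
for X in [(.479,.119,.1),(.565,.1917,.15),(.573,-.091,.18),(.609,-.116,.105)]: print(proj('w1',X))
crop('w1',0,0,560,420,1.42,'w1c')
E
```

```text
clock: 1.82
position: [0.5003, 0.0786, 0.4003]
ee_rot: [0.166, 3.137, -0.001]
force: [0.3, 0.9, -0.3]
width: 0.501
gripper_force: 0.0
{'clock': 1.8167, 'position': [0.5003, 0.0786, 0.4003], 'force': [0.3354, 0.9446, -0.3194], 'ft_torque': [0.0344, 0.061, 0.022], 'width': 0.5012, 'gripper_force': 0.0, 'joints': [-0.5933, 0.1317, 0.389, 1.5778, -0.0498, 1.4416, 1.2643]}
[[-0.994, 0.105, 0.0], [0.105, 0.994, -0.0], [-0.0, -0.0, -1.0]]
n 6 mm/row 21.4 deg/row 0.03
[-0.0036, -0.0333, 0.0416, 0.0, -0.0001, -0.0002]
[304.2 152.4]
[365.8 215.3]
[153.5 250.1]
[160.9 252.5]
```

View pics/w1c.png

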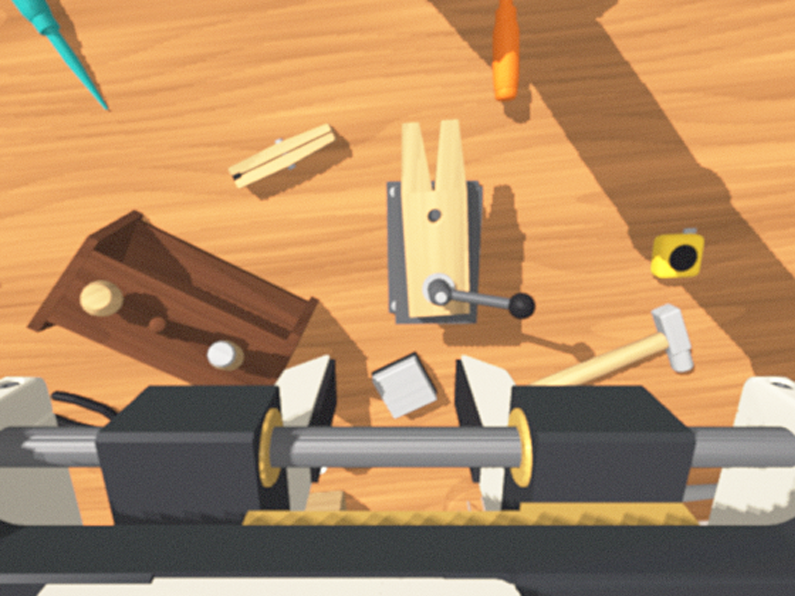

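The view matches the earlier estimates to about 2 mm: pin hole (434,215), knob (521,305), cap (225,355). I'll take a second, lower wrist view on the way to the rack.

```bash
python3 -m creep '[[-0.0036,-0.0333,0.0416,0,0,0],[-0.0036,-0.0333,0.0416,0,0,0],[-0.0036,-0.0333,0.0416,0,0,0],[-0.0036,-0.0333,0.0416,0,0,0],[-0.0036,-0.0333,0.0416,0,0,0],[-0.0036,-0.0333,0.0416,0,0,0],[0,0,0,0,0,0],[0,0,0,0,0,0]]'
python3 - <<'E'
from h import *
save('wrist','w2')
for X in [(.479,.119,.1),(.565,.1917,.15),(.573,-.091,.18),(.609,-.116,.105)]: print(proj('w2',X))
crop('w2',70,80,470,380,2,'w2c')
E
```

```text
clock: 2.53
position: [0.4991, 0.001, 0.2998]
ee_rot: [-0.159, -3.135, -0.0]
force: [0.0, 0.5, -0.3]
width: 0.501
gripper_force: 0.0
[380.4 158.5]
[465.2 240.4]
[192.4 286.2]
[193.3 281.8]
```

View pics/w2c.png

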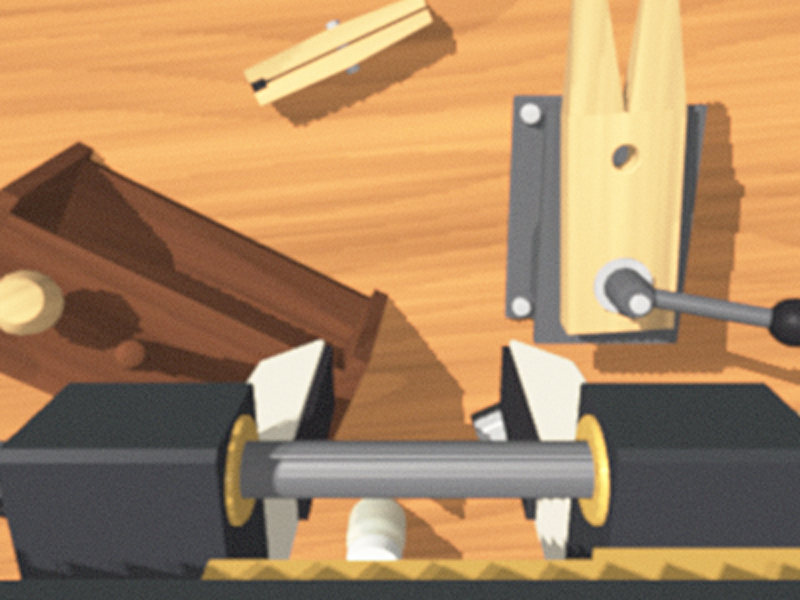

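Pin hole at (625,156) in the crop, foot screws at (530,113) and (521,307), rack low edge from (93,160) to (372,297). The fingers hide the drift here.

```bash
python3 - <<'E'
from h import *
S=lambda u,v:('s0',((u+.5)/4+184.5,(v+.5)/4+154.5)); T=lambda u,v:('t0',((u+.5)/4+189.5,(v+.5)/4+159.5))
A=lambda u,v:('w1',(u/1.42,v/1.42)); B=lambda u,v:('w2',(u/2+70,v/2+80))
D={}
for n,*o in [('cap',S(335,302),T(434,140),A(226,354)),('hole',S(538,134),T(152,273),A(434,215),B(625,156)),('knob',S(704,142),T(50,150),A(521,305),B(795,322)),
 ('scr+',S(554,356),T(231,141),A(394,306),B(521,307)),('scr-',S(470,201),T(209,310),A(392,190),B(530,113)),('graver',S(116,360),T(601,222),A(98,298)),('hubtop',S(598,188),T(155,172),A(441,295),B(639,303))]:
    x,e=tri(*o);D[n]=x;print(n,x,e)
    if n in('cap','hole','knob'):print('  wrist only' , tri(*o[2:]) if len(o)>3 else '', 'scene+top',tri(*o[:2])[0])
d=D['scr+']-D['scr-'];print('stand yaw',np.arctan2(d[1],d[0]),np.linalg.norm(d))
for f,p,q in [('t0',(360,163),(595,328)),('t0',(440,18),(703,196))]:
    a=onz(*T(*p),.1);b=onz(*T(*q),.1);d=a-b;print('rack y dir',np.arctan2(d[1],d[0]),np.linalg.norm(d))
a=onz(*B(372,297),.07);b=onz(*B(93,160),.07);d=a-b;print('rack',np.arctan2(d[1],d[0]),np.linalg.norm(d))
# drift axis direction from scene: ferrule bottom and tip
for p in [(328,420),(324,530)]: print(p,ray(*S(*p)))
E
```

```text
cap [ 0.5736 -0.0894  0.1738] [1.1, 3.3, 3.4]
  wrist only  scene+top [ 0.5729 -0.091   0.176 ]
hole [0.4788 0.1206 0.0958] [0.7, 2.1, 0.9, 2.0]
  wrist only (array([0.478 , 0.1209, 0.1017]), [0.4, 0.4]) scene+top [0.479  0.1192 0.0957]
knob [0.5652 0.1924 0.149 ] [1.4, 2.1, 1.1, 2.1]
  wrist only (array([0.5636, 0.192 , 0.1537]), [0.5, 0.5]) scene+top [0.565  0.1917 0.1465]
scr+ [0.5985 0.0686 0.0118] [0.9, 2.2, 0.9, 2.3]
scr- [0.4569 0.0824 0.0079] [1.0, 1.0, 2.5, 2.7]
graver [ 0.5208 -0.2198  0.1289] [1.4, 0.9, 0.5]
hubtop [0.5537 0.118  0.1298] [0.9, 3.8, 1.9, 2.2]
stand yaw -0.09715082314954833 0.14232431275084387
rack y dir 0.9712810740125948 0.21923204601517546
rack y dir 0.9806422148470274 0.2449284385284812
rack 0.9829397939445078 0.18987387919353207
(328, 420) (array([ 1.13621429, -0.38138266,  1.2681619 ]), array([-0.40266768,  0.20440486, -0.89223169]))
(324, 530) (array([ 1.13621429, -0.38138266,  1.2681619 ]), array([-0.36133609,  0.18025807, -0.91484603]))
```

```bash
cat >> h.py <<'E'
AX=np.array([-.4155,.278,.866]); RY=np.array([.556,.831,0]); RG=frame(-AX,RY)
E
python3 - <<'E'
from h import *
plan([.5531,-.0763,.2226],RG,10)
E
```

```text
n 10 mm/row 12.4 deg/row 4.09
[-0.014, -0.0136, 0.024, 0.0061, -0.0245, 0.0228]
```

```bash
python3 -m creep '[[-0.014,-0.0136,0.024,0.0061,-0.0245,0.0228],[-0.014,-0.0136,0.024,0.0061,-0.0245,0.0228],[-0.014,-0.0136,0.024,0.0061,-0.0245,0.0228],[-0.014,-0.0136,0.024,0.0061,-0.0245,0.0228],[-0.014,-0.0136,0.024,0.0061,-0.0245,0.0228],[-0.014,-0.0136,0.024,0.0061,-0.0245,0.0228],[-0.014,-0.0136,0.024,0.0061,-0.0245,0.0228],[-0.014,-0.0136,0.024,0.0061,-0.0245,0.0228],[-0.014,-0.0136,0.024,0.0061,-0.0245,0.0228],[-0.014,-0.0136,0.024,0.0061,-0.0245,0.0228],[0,0,0,0,0,0],[0,0,0,0,0,0]]' 0
python3 - <<'E'
from h import *
st();save('wrist','w3');save('scene','s3');save('top','t3')
plan([.5988,-.1069,.1273],RG,10)
a=cv2.imread('pics/w3.png')[130:330,140:420]; b=cv2.imread('pics/s3.png')[165:305,185:325]
a=cv2.resize(a,None,fx=1.9,fy=1.9,interpolation=2); b=cv2.resize(b,None,fx=1.9,fy=1.9,interpolation=2); 
c=np.zeros((380,800,3),np.uint8);c[:a.shape[0],:a.shape[1]]=a;c[:b.shape[0],532:532+b.shape[1]]=b[:,:268];cv2.imwrite('pics/m3.png',c)
E
```

```text
clock: 3.58
position: [0.5536, -0.076, 0.2226]
ee_rot: [0.76, 2.522, -0.204]
force: [-0.1, 0.3, 0.6]
width: 0.499
gripper_force: 0.0
{'clock': 3.5833, 'position': [0.5536, -0.076, 0.2226], 'force': [-0.1399, 0.2937, 0.646], 'ft_torque': [0.3313, 0.4986, -0.03], 'width': 0.4993, 'gripper_force': 0.0, 'joints': [-0.6897, 0.1268, 0.553, 2.1875, 0.5805, 0.5217, 0.371]}
[[-0.722, 0.553, 0.415], [0.479, 0.833, -0.276], [-0.499, -0.001, -0.867]]
n 10 mm/row 11.0 deg/row 0.01
[0.0004, -0.0, 0.0275, 0.0001, 0.0, 0.0]
```

View pics/m3.png

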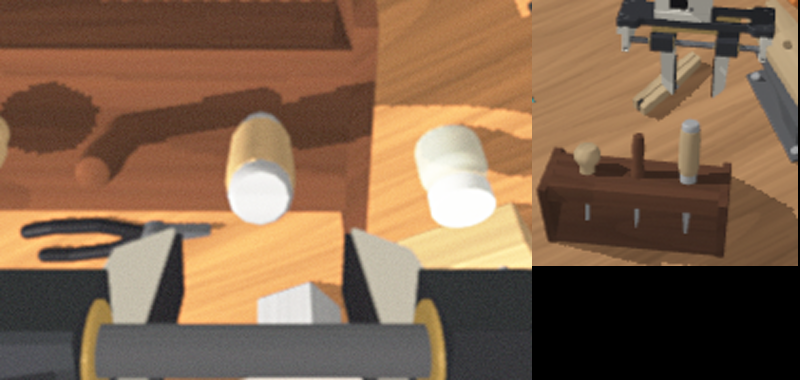

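```bash
python3 - <<'E'
from h import *
s=arm.observe();W=R.from_rotvec(s['ee_rot']).as_matrix()
for z in (.045,.049,.053,.137): print(z,proj('w3',s['position']+W@[0,0,z]),proj('w3',s['position']+W@[.01,0,z]))
E
```

```text
0.045 [276.4 238.8] [276.5 225.2]
0.049 [276.5 236.6] [276.5 223.2]
0.053 [276.5 234.5] [276.5 221.3]
0.137 [276.9 202.2] [276.9 192.1]
```

The cap sits centred between the fingers at (260,192), at most 2–4 mm off along tool x. I'll go down along the axis, then close.

```bash
python3 -m creep '[[0.0009,0,0.0275,0,0,0],[0.0009,0,0.0275,0,0,0],[0.0009,0,0.0275,0,0,0],[0.0009,0,0.0275,0,0,0],[0.0009,0,0.0275,0,0,0],[0.0009,0,0.0275,0,0,0],[0.0009,0,0.0275,0,0,0],[0.0009,0,0.0275,0,0,0],[0.0009,0,0.0275,0,0,0],[0.0009,0,0.0275,0,0,0],[0,0,0,0,0,0],[0,0,0,0,0,0]]' 0
python3 -m creep '[[0,0,0,0,0,0],[0,0,0,0,0,0],[0,0,0,0,0,0],[0,0,0,0,0,0],[0,0,0,0,0,0],[0,0,0,0,0,0]]' 1 40
python3 - <<'E'
from h import *
st()
E
```

```text
clock: 4.73
position: [0.5969, -0.1072, 0.1254]
ee_rot: [0.766, 2.519, -0.206]
force: [0.0, -0.0, -0.0]
width: 0.498
gripper_force: 0.0
clock: 5.23
position: [0.5968, -0.1066, 0.1257]
ee_rot: [0.766, 2.519, -0.204]
force: [-3.7, 1.4, 6.8]
width: 0.297
gripper_force: 40.0
{'clock': 5.2333, 'position': [0.5968, -0.1066, 0.1257], 'force': [-3.6655, 1.3944, 6.8228], 'ft_torque': [0.1911, 0.5037, -0.0755], 'width': 0.2972, 'gripper_force': 40.0004, 'joints': [-0.5446, 0.3865, 0.5567, 2.2076, 0.5578, 0.2064, 0.3906]}
[[-0.719, 0.556, 0.416], [0.482, 0.831, -0.278], [-0.501, 0.001, -0.866]]
```

Gripped: the width is 27 mm, which is the handle. Now I'll pull it out along the axis.

```bash
python3 -m creep '[[0,0,-0.01,0,0,0],[0,0,-0.02,0,0,0],[0,0,-0.0275,0,0,0],[0,0,-0.0275,0,0,0],[0,0,-0.0275,0,0,0],[0,0,-0.0275,0,0,0],[0,0,-0.0275,0,0,0],[0,0,-0.0275,0,0,0],[0,0,-0.0275,0,0,0],[0,0,-0.0275,0,0,0],[0,0,-0.0275,0,0,0],[0,0,-0.0275,0,0,0],[0,0,0,0,0,0],[0,0,0,0,0,0]]' 1 50
python3 - <<'E'
from h import *
st()
F=frame([0,0,-1],[.097,.995,0])
# stand frame estimate
u=np.array([np.cos(.097),-np.sin(.097),0])
print('target above hole')
plan([.4785,.123,.27],F,16)
E
```

```text
clock: 6.4
position: [0.5456, -0.0725, 0.2311]
ee_rot: [0.766, 2.519, -0.203]
force: [-0.2, -0.1, -1.5]
width: 0.297
gripper_force: 50.0
{'clock': 6.4, 'position': [0.5456, -0.0725, 0.2311], 'force': [-0.229, -0.132, -1.5321], 'ft_torque': [0.425, 0.6277, 0.0117], 'width': 0.2971, 'gripper_force': 49.995, 'joints': [-0.7218, 0.0963, 0.5622, 2.1924, 0.5954, 0.5549, 0.3469]}
[[-0.719, 0.556, 0.416], [0.482, 0.831, -0.277], [-0.5, 0.002, -0.866]]
target above hole
n 16 mm/row 13.3 deg/row 2.56
[0.0183, 0.0249, -0.0122, -0.0038, 0.0153, -0.0144]
```

```bash
python3 -m creep '[[0,0,-0.03,0,0,0],[0,0,-0.03,0,0,0],[0.0183,0.0249,-0.0122,-0.0038,0.0153,-0.0144],[0.0183,0.0249,-0.0122,-0.0038,0.0153,-0.0144],[0.0183,0.0249,-0.0122,-0.0038,0.0153,-0.0144],[0.0183,0.0249,-0.0122,-0.0038,0.0153,-0.0144],[0.0183,0.0249,-0.0122,-0.0038,0.0153,-0.0144],[0.0183,0.0249,-0.0122,-0.0038,0.0153,-0.0144],[0.0183,0.0249,-0.0122,-0.0038,0.0153,-0.0144],[0.0183,0.0249,-0.0122,-0.0038,0.0153,-0.0144],[0.0183,0.0249,-0.0122,-0.0038,0.0153,-0.0144],[0.0183,0.0249,-0.0122,-0.0038,0.0153,-0.0144],[0.0183,0.0249,-0.0122,-0.0038,0.0153,-0.0144],[0.0183,0.0249,-0.0122,-0.0038,0.0153,-0.0144],[0.0183,0.0249,-0.0122,-0.0038,0.0153,-0.0144],[0.0183,0.0249,-0.0122,-0.0038,0.0153,-0.0144],[0.0183,0.0249,-0.0122,-0.0038,0.0153,-0.0144],[0.0183,0.0249,-0.0122,-0.0038,0.0153,-0.0144],[0,0,0,0,0,0],[0,0,0,0,0,0]]'
python3 - <<'E'
from h import *
st();F=frame([0,0,-1],[.097,.995,0]);plan([.4785,.123,.245],F,3)
E
```

```text
clock: 8.07
position: [0.4694, 0.1289, 0.2897]
ee_rot: [0.154, 3.138, -0.004]
force: [-0.0, -0.7, -1.2]
width: 0.298
gripper_force: 50.0
{'clock': 8.0667, 'position': [0.4694, 0.1289, 0.2897], 'force': [-0.0347, -0.7231, -1.1961], 'ft_torque': [0.0052, -0.0457, 0.0163], 'width': 0.2977, 'gripper_force': 49.9946, 'joints': [-0.7395, 0.1515, 0.4195, 1.8272, -0.0637, 1.1776, 1.1732]}
[[-0.995, 0.098, -0.0], [0.098, 0.995, -0.003], [-0.0, -0.003, -1.0]]
n 3 mm/row 15.3 deg/row 0.06
[-0.008, -0.0041, 0.0372, -0.0005, 0.0, -0.0001]
```

```bash
python3 -m creep '[[-0.008,-0.0041,0.0372,-0.0005,0,0],[-0.008,-0.0041,0.0372,-0.0005,0,0],[-0.008,-0.0041,0.0372,-0.0005,0,0],[0,0,0,0,0,0],[0,0,0,0,0,0]]'
python3 - <<'E'
from h import *
st();save('wrist','w4');save('scene','s4')
s=arm.observe();W=R.from_rotvec(s['ee_rot']).as_matrix()
tip=s['position']+W@[0,0,.114];print('tip nominal',tip,proj('w4',tip),proj('s4',tip),'hole',proj('w4',[.4785,.1205,.1]))
p=proj('w4',tip).astype(int);print(p)
a=cv2.imread('pics/w4.png')[100:260,215:345]; b=cv2.imread('pics/s4.png')[145:245,280:360]
a=cv2.resize(a,None,fx=3.6,fy=3.6,interpolation=2); b=cv2.resize(b,None,fx=4,fy=4,interpolation=2)
c=np.zeros((600,800,3),np.uint8);c[:a.shape[0],:a.shape[1]]=a;c[:b.shape[0],475:475+b.shape[1]]=b;cv2.imwrite('pics/m4.png',c)
E
```

```text
clock: 8.48
position: [0.4777, 0.1224, 0.2451]
ee_rot: [-0.155, -3.137, 0.0]
force: [-0.6, -0.0, -1.2]
width: 0.297
gripper_force: 50.0
{'clock': 8.4833, 'position': [0.4777, 0.1224, 0.2451], 'force': [-0.6289, -0.0225, -1.1868], 'ft_torque': [0.0064, -0.0471, -0.0345], 'width': 0.2967, 'gripper_force': 49.9948, 'joints': [-0.7101, 0.2031, 0.4231, 1.8844, -0.0947, 1.0746, 1.2226]}
[[-0.995, 0.099, -0.001], [0.099, 0.995, -0.0], [0.001, -0.0, -1.0]]
tip nominal [0.47843742 0.1233918  0.13237333] [278.5 208.9] [321.1 179.7] hole [275.6 199.6]
[278 208]
```

View pics/m4.png

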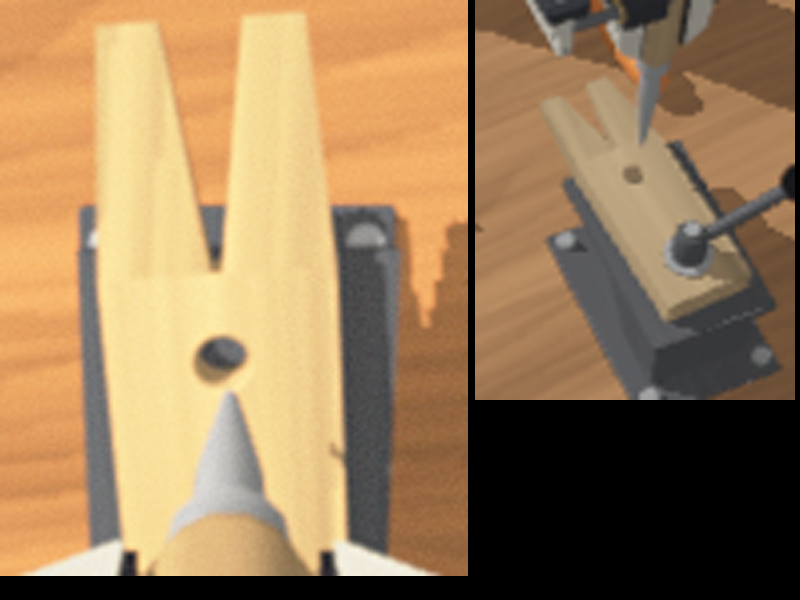

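Tip at (230,393) and pin hole at (221,360): the tip is exactly where the model puts it. Plate edges are at x=80 and 398 (row 250), and x=92 and 385 (row 540). From these I'll get the stand's centre line.

```bash
python3 - <<'E'
from h import *
C=lambda u,v:('w4',(u/3.6+215,v/3.6+100))
h=onz(*C(221,360),.1);print('pin hole',h)
L1,R1,L2,R2=[onz(*C(*p),.08) for p in[(80,250),(398,250),(92,540),(385,540)]]
print(L1,R1,L2,R2,np.linalg.norm((R1-L1)[:2]),np.linalg.norm((R2-L2)[:2]))
for a,b in((L1,L2),(R1,R2)): d=b-a;print('yaw',np.arctan2(d[1],d[0]))
m1,m2=(L1+R1)/2,(L2+R2)/2
for yaw in(-.097,-.09,-.105):
    y=np.array([-np.sin(yaw),np.cos(yaw)]); print(yaw,'pin hole stand-y offset mm',(h[:2]-m1[:2])@y*1e3,(h[:2]-m2[:2])@y*1e3)
f1,f2=onz(*C(80,207),.006),onz(*C(393,207),.006);print('foot',f1,f2,np.linalg.norm(f1-f2), ((h-(f1+f2)/2)[:2]@np.array([.097,.995]))*1e3)
d=np.array([.5537,.118])-h[:2];print('pin dir',np.arctan2(d[1],d[0]),np.linalg.norm(d))
# pin sides: left (105,300)->(118,500); right (338,300)->(346,500)
a=(onz(*C(101,300),.1)+onz(*C(337,300),.1))/2;b=(onz(*C(117,500),.1)+onz(*C(346,500),.1))/2;d=b-a;print('pin yaw',np.arctan2(d[1],d[0]))
E
```

```text
pin hole [0.479  0.1213 0.1   ]
[0.4483 0.084  0.08  ] [0.4572 0.1739 0.08  ] [0.5378 0.0754 0.08  ] [0.5466 0.1651 0.08  ] 0.09033947088620786 0.09013062742486597
yaw -0.09579527655442635
yaw -0.09811792267528137
-0.097 pin hole stand-y offset mm -5.07177985117457 -5.07572688577798
-0.09 pin hole stand-y offset mm -5.259726491093971 -4.634573939651698
-0.105 pin hole stand-y offset mm -4.856679923267844 -5.579595879099445
foot [0.4456 0.0752 0.006 ] [0.4562 0.1827 0.006 ] 0.10802134048418395 -4.886050000000003
pin dir -0.044148002284534825 0.07477285603746857
pin yaw -0.0385743379865663
```

Pin hole at (.479,.1213), stand hole about 5.05 mm to +y at (.4795,.1263), yaw −0.097, pin angle about 0.067. First insertion step: tip between the two centres, down to about z=0.07.

```bash
python3 -m creep '[[-0.0006,0.0012,0.0258,0,0,0],[-0.0007,0.0012,0.0258,0,0,0],[0,0,0.0258,0,0,0],[0,0,0.0258,0,0,0],[0,0,0.0258,0,0,0],[0,0,0.0258,0,0,0],[0,0,0,0,0,0],[0,0,0,0,0,0]]' 1 60; python3 -c "
from h import *
st()"
```

```text
clock: 9.25
position: [0.4782, 0.1239, 0.1831]
ee_rot: [-0.153, -3.136, -0.0]
force: [-0.7, -0.9, -1.3]
width: 0.293
gripper_force: 60.0
{'clock': 9.25, 'position': [0.4782, 0.1239, 0.1831], 'force': [-0.74, -0.8718, -1.2811], 'ft_torque': [-0.5514, 0.1282, 0.0004], 'width': 0.2933, 'gripper_force': 59.9986, 'joints': [-0.6888, 0.2747, 0.409, 1.9671, -0.1363, 0.9276, 1.2621]}
[[-0.995, 0.097, -0.002], [0.097, 0.995, 0.0], [0.002, 0.0, -1.0]]
```

```bash
python3 -m creep '[[-0.0002,0.0012,0.0125,0,0,0],[-0.0002,0.0012,0.0125,0,0,0],[-0.0002,0.0012,0.0125,0,0,0],[0,0,0,0,0,0],[0,0,0,0,0,0]]'; python3 -c "
from h import *
st()"
```

```text
clock: 9.67
position: [0.4788, 0.1246, 0.1685]
ee_rot: [-0.153, -3.137, 0.0]
force: [-0.1, -5.2, -3.1]
width: 0.297
gripper_force: 60.0
{'clock': 9.6667, 'position': [0.4788, 0.1246, 0.1685], 'force': [-0.1214, -5.2217, -3.0516], 'ft_torque': [-1.5605, 0.1713, 0.0066], 'width': 0.2973, 'gripper_force': 60.0055, 'joints': [-0.6837, 0.2941, 0.4044, 1.9838, -0.1473, 0.8923, 1.271]}
[[-0.995, 0.098, -0.001], [0.098, 0.995, -0.0], [0.001, -0.0, -1.0]]
```

```bash
python3 -m creep '[[0,0.0015,0.0125,0,0,0],[0,0.0015,0.0125,0,0,0],[0,0,0,0,0,0],[0,0,0,0,0,0]]'; python3 -m creep '[[0,0.0008,0.01,0,0,0],[0,0,0,0,0,0],[0,0,0,0,0,0]]'; python3 -c "
from h import *
st()"
```

```text
clock: 10.0
position: [0.4788, 0.1258, 0.1585]
ee_rot: [-0.153, -3.137, 0.0]
force: [-1.1, -5.3, -2.7]
width: 0.295
gripper_force: 60.0
clock: 10.25
position: [0.4789, 0.1261, 0.1546]
ee_rot: [-0.154, -3.137, -0.0]
force: [-0.3, -5.8, -4.3]
width: 0.296
gripper_force: 60.0
{'clock': 10.25, 'position': [0.4789, 0.1261, 0.1546], 'force': [-0.3377, -5.7746, -4.302], 'ft_torque': [-1.4997, 0.1591, 0.0309], 'width': 0.2961, 'gripper_force': 60.0022, 'joints': [-0.6792, 0.3136, 0.3983, 1.9989, -0.1591, 0.8594, 1.279]}
[[-0.995, 0.098, -0.001], [0.098, 0.995, 0.0], [0.001, -0.0, -1.0]]
```

```bash
python3 -m creep '[[0,0,0.01,0,0,0],[0,0,0,0,0,0],[0,0,0,0,0,0]]'; python3 -m creep '[[0,0,0.01,0,0,0],[0,0,0,0,0,0],[0,0,0,0,0,0]]'; python3 -m creep '[[0,0,0.01,0,0,0],[0,0,0,0,0,0],[0,0,0,0,0,0]]'; python3 -c "
from h import *
st()"
```

```text
clock: 10.5
position: [0.4789, 0.1262, 0.1506]
ee_rot: [-0.153, -3.137, -0.0]
force: [-0.9, -5.7, -2.9]
width: 0.291
gripper_force: 60.0
clock: 10.75
position: [0.479, 0.1263, 0.1466]
ee_rot: [-0.153, -3.137, -0.0]
force: [-0.6, -5.7, -3.7]
width: 0.295
gripper_force: 60.0
clock: 11.0
position: [0.479, 0.1264, 0.1427]
ee_rot: [-0.153, -3.137, -0.001]
force: [-0.9, -5.0, -3.9]
width: 0.297
gripper_force: 60.0
{'clock': 11.0, 'position': [0.479, 0.1264, 0.1427], 'force': [-0.9141, -4.9551, -3.8616], 'ft_torque': [-1.3918, 0.1496, -0.0248], 'width': 0.2969, 'gripper_force': 60.001, 'joints': [-0.6731, 0.3301, 0.3927, 2.0119, -0.1696, 0.8308, 1.2885]}
[[-0.995, 0.097, -0.001], [0.097, 0.995, 0.0], [0.001, 0.0, -1.0]]
```

```bash
python3 -m creep '[[0,0,0.0075,0,0,0],[0,0,0,0,0,0],[0,0,0,0,0,0]]'; python3 -m creep '[[0,0,0.0075,0,0,0],[0,0,0,0,0,0],[0,0,0,0,0,0]]'; python3 -m creep '[[0,0,0.0075,0,0,0],[0,0,0,0,0,0],[0,0,0,0,0,0]]'; python3 -c "
from h import *
st()"
```

```text
clock: 11.25
position: [0.479, 0.1264, 0.1397]
ee_rot: [-0.153, -3.137, -0.0]
force: [-1.5, -4.8, -2.1]
width: 0.295
gripper_force: 60.0
clock: 11.5
position: [0.479, 0.1261, 0.1367]
ee_rot: [-0.154, -3.137, -0.0]
force: [-0.6, -6.6, -3.2]
width: 0.291
gripper_force: 60.0
clock: 11.75
position: [0.4789, 0.126, 0.1336]
ee_rot: [-0.154, -3.137, 0.0]
force: [-2.3, -5.8, -2.9]
width: 0.295
gripper_force: 60.0
{'clock': 11.75, 'position': [0.4789, 0.126, 0.1336], 'force': [-2.2613, -5.8328, -2.8875], 'ft_torque': [-1.7768, 0.2235, 0.0063], 'width': 0.295, 'gripper_force': 60.0068, 'joints': [-0.6681, 0.3431, 0.3887, 2.0216, -0.1772, 0.8096, 1.2959]}
[[-0.995, 0.098, -0.001], [0.098, 0.995, -0.0], [0.001, -0.0, -1.0]]
```

Entering smoothly. Next I'll push on until the shoulder seats.

```bash
for i in 1; do python3 -m creep '[[0,0,0.0075,0,0,0],[0,0,0,0,0,0],[0,0,0,0,0,0]]'; python3 -m creep '[[0,0,0.005,0,0,0],[0,0,0,0,0,0],[0,0,0,0,0,0]]'; python3 -m creep '[[0,0,0.004,0,0,0],[0,0,0,0,0,0],[0,0,0,0,0,0]]'; done
```

```text
clock: 12.0
position: [0.4789, 0.1259, 0.1306]
ee_rot: [-0.154, -3.137, 0.0]
force: [-1.2, -6.7, -3.9]
width: 0.296
gripper_force: 60.0
clock: 12.25
position: [0.4789, 0.1259, 0.1287]
ee_rot: [-0.154, -3.137, 0.0]
force: [-1.6, -7.6, -2.7]
width: 0.29
gripper_force: 60.0
clock: 12.5
position: [0.4789, 0.1259, 0.1272]
ee_rot: [-0.154, -3.137, 0.0]
force: [-1.3, -7.0, -0.9]
width: 0.293
gripper_force: 60.0
```

```bash
python3 -m creep '[[0,-0.0008,0.004,0,0,0],[0,0,0,0,0,0],[0,0,0,0,0,0]]'; python3 -m creep '[[0,0,0.004,0,0,0],[0,0,0,0,0,0],[0,0,0,0,0,0]]'; python3 -m creep '[[0,0,0.003,0,0,0],[0,0,0,0,0,0],[0,0,0,0,0,0]]'
```

```text
clock: 12.75
position: [0.479, 0.1258, 0.1257]
ee_rot: [-0.154, -3.137, -0.0]
force: [-0.7, -5.6, -1.6]
width: 0.298
gripper_force: 60.0
clock: 13.0
position: [0.4791, 0.1258, 0.1246]
ee_rot: [-0.154, -3.137, -0.001]
force: [-4.3, -7.0, 7.3]
width: 0.296
gripper_force: 60.0
clock: 13.25
position: [0.4793, 0.1258, 0.1244]
ee_rot: [-0.154, -3.138, -0.002]
force: [-8.3, -7.5, 21.8]
width: 0.291
gripper_force: 60.0
```

The shoulder has contacted the wood: Fz is 22 N and the height matches home. I'll relax the push, release, and rise straight up.

```bash
python3 -m creep '[[0,0,-0.003,0,0,0],[0,0,0,0,0,0]]'; python3 -m creep '[[0,0,0,0,0,0],[0,0,0,0,0,0],[0,0,0,0,0,0],[0,0,0,0,0,0],[0,0,0,0,0,0]]' 0 30; python3 -m creep '[[0,0,-0.015,0,0,0],[0,0,-0.03,0,0,0],[0,0,-0.05,0,0,0],[0,0,-0.06,0,0,0],[0,0,-0.07,0,0,0],[0,0,-0.07,0,0,0],[0,0,-0.06,0,0,0],[0,0,-0.03,0,0,0],[0,0,0,0,0,0],[0,0,0,0,0,0]]'
python3 - <<'E'
from h import *
st();save('wrist','w5');save('scene','s5');save('top','t5')
for X in [(.4795,.1263,.188),(.4795,.1263,.1),(.565,.192,.15)]: print(proj('w5',X),proj('s5',X))
a=cv2.imread('pics/w5.png')[90:290,200:400]; b=cv2.imread('pics/s5.png')[145:265,275:375]
a=cv2.resize(a,None,fx=2,fy=2,interpolation=2); b=cv2.resize(b,None,fx=4,fy=4,interpolation=2)
c=np.zeros((500,800,3),np.uint8);c[:a.shape[0],:a.shape[1]]=a;c[:b.shape[0],400:]=b;cv2.imwrite('pics/m5.png',c)
E
```

```text
clock: 13.42
position: [0.479, 0.1258, 0.1246]
ee_rot: [-0.154, -3.138, -0.001]
force: [-3.4, -7.4, 7.4]
width: 0.294
gripper_force: 60.0
clock: 13.83
position: [0.4795, 0.1276, 0.1242]
ee_rot: [0.151, 3.138, 0.003]
force: [-0.3, -0.1, 0.9]
width: 0.494
gripper_force: 0.0
clock: 14.67
position: [0.4794, 0.1271, 0.2787]
ee_rot: [0.152, 3.137, 0.004]
force: [0.5, 0.1, -0.1]
width: 0.5
gripper_force: 0.0
{'clock': 14.6667, 'position': [0.4794, 0.1271, 0.2787], 'force': [0.5182, 0.1153, -0.102], 'ft_torque': [-0.0127, -0.0352, 0.016], 'width': 0.5002, 'gripper_force': 0.0, 'joints': [-0.7264, 0.176, 0.4289, 1.8286, -0.0819, 1.152, 1.2039]}
[[-0.995, 0.097, 0.001], [0.097, 0.995, 0.002], [-0.001, 0.003, -1.0]]
[276.  215.9] [324.  167.3]
[276.3 190.3] [321.3 186.4]
[348.9 277.7] [360.6 189.4]
```

View pics/m5.png

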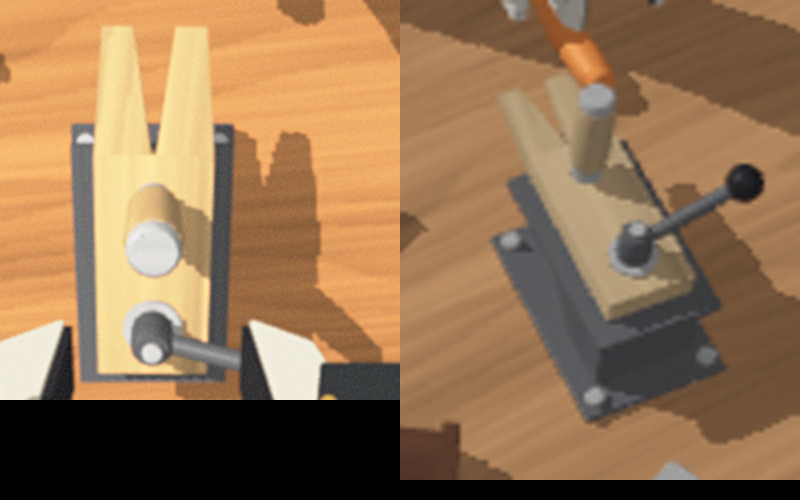

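The pin is in line and the drift stands fully home. Next is the lever. I'll open the fingers, straddle the knob with tool y tangential, and swing about the stud.

```bash
python3 - <<'E'
from h import *
y=[np.cos(-.14),np.sin(-.14),0]
plan([.5648,.1925,.25],frame([0,0,-1],y),17)
E
```

```text
n 17 mm/row 7.3 deg/row 5.44
[-0.0011, 0.0178, 0.004, -0.0, -0.0001, 0.0453]
```

```bash
python3 -m creep '[[-0.0011,0.0178,0.004,0,0,0.0453],[-0.0011,0.0178,0.004,0,0,0.0453],[-0.0011,0.0178,0.004,0,0,0.0453],[-0.0011,0.0178,0.004,0,0,0.0453],[-0.0011,0.0178,0.004,0,0,0.0453],[-0.0011,0.0178,0.004,0,0,0.0453],[-0.0011,0.0178,0.004,0,0,0.0453],[-0.0011,0.0178,0.004,0,0,0.0453],[-0.0011,0.0178,0.004,0,0,0.0453],[-0.0011,0.0178,0.004,0,0,0.0453],[-0.0011,0.0178,0.004,0,0,0.0453],[-0.0011,0.0178,0.004,0,0,0.0453],[-0.0011,0.0178,0.004,0,0,0.0453],[-0.0011,0.0178,0.004,0,0,0.0453],[-0.0011,0.0178,0.004,0,0,0.0453],[-0.0011,0.0178,0.004,0,0,0.0453],[-0.0011,0.0178,0.004,0,0,0.0453],[0,0,0,0,0,0],[0,0,0,0,0,0]]' 0
python3 - <<'E'
from h import *
st();save('wrist','w6')
y=[np.cos(-.14),np.sin(-.14),0]
plan([.5648,.1925,.141],frame([0,0,-1],y),6)
print(proj('w6',[.5648,.1925,.15]))
# auto find dark knob blob
f=pickle.load(open('pics/w6.pkl','rb'))[0]; m=(f.max(2)<45).astype(np.uint8); m=cv2.morphologyEx(m,cv2.MORPH_OPEN,np.ones((5,5)))
n,l,s,c=cv2.connectedComponentsWithStats(m)
for i in range(1,n):
    if s[i,4]>200: print(s[i],c[i].round(1))
E
```

```text
clock: 16.4
position: [0.565, 0.1926, 0.2499]
ee_rot: [-2.367, -2.064, 0.002]
force: [-0.0, 0.4, -0.4]
width: 0.501
gripper_force: 0.0
{'clock': 16.4, 'position': [0.565, 0.1926, 0.2499], 'force': [-0.0012, 0.3791, -0.4224], 'ft_torque': [-0.0815, 0.0771, -0.0685], 'width': 0.5009, 'gripper_force': 0.0, 'joints': [-0.9019, 0.4227, 0.7009, 1.6505, -0.2909, 1.1771, -0.2678]}
[[0.136, 0.991, -0.002], [0.991, -0.136, -0.0], [-0.0, -0.002, -1.0]]
n 6 mm/row 18.2 deg/row 0.04
[-0.0001, 0.0, 0.0455, -0.0001, -0.0, 0.0003]
[277.9 213.4]
```

```bash
python3 - <<'E'
from h import *
f=pickle.load(open('pics/w6.pkl','rb'))[0]; g=f[150:275,200:360].max(2)
for t in(60,80):
    m=cv2.morphologyEx((g<t).astype(np.uint8),cv2.MORPH_OPEN,np.ones((9,9)))
    n,l,s,c=cv2.connectedComponentsWithStats(m)
    print(t,[(s[i].tolist(),(c[i]+[200,150]).round(1).tolist()) for i in range(1,n) if s[i,4]>150])
print(f[213-30:213+31:6,278-36:278+37:6].max(2))
E
```

```text
60 [([67, 50, 26, 21, 392], [280.5, 208.9])]
80 [([63, 49, 32, 28, 651], [279.3, 211.6])]
[[168 172 163 170 153 169 174 174 180 165 175 172 175]
 [170 179 167 165 154 169 171 169 181 176 177 171 170]
 [100 101  89  85  83  83  87  91  86  88  92  92  94]
 [ 84  87  91  97  92  38  35  35  87  93  86 105 159]
 [ 90  92  94  86  48  44  47  39  40  82  77  87 126]
 [ 90  88  80  83  57  57  64  47  41  77  75  88  88]
 [ 80  75  79  81  54  91  70  56  38  83  85  83  92]
 [ 85  88  90  85  91  60  53  53  89  90  87  86  88]
 [ 96 104 100 101 120 119 140 107 141 139 151  85  89]
 [162 163 174 173 179 161 140 164 181 184 187  88  83]
 [174 249 247 248 246 226 140 138 173 172 171  85  86]]
```

The knob is at (279,213), where predicted. I'll descend over it and close lightly.

```bash
python3 -m creep '[[0,0,0.0455,0,0,0],[0,0,0.0455,0,0,0],[0,0,0.0455,0,0,0],[0,0,0.0455,0,0,0],[0,0,0.0455,0,0,0],[0,0,0.0455,0,0,0],[0,0,0,0,0,0],[0,0,0,0,0,0]]' 0
python3 -m creep '[[0,0,0,0,0,0],[0,0,0,0,0,0],[0,0,0,0,0,0],[0,0,0,0,0,0]]' 1 5
python3 - <<'E'
from h import *
st()
A=np.array([.5541,.1190]); s=arm.observe(); W=R.from_rotvec(s['ee_rot']).as_matrix()
d=s['position'][:2]-A; print('r',np.linalg.norm(d))
# rotate about the axis clockwise by th
th=-1.56; Rz=R.from_rotvec([0,0,th]).as_matrix(); p=np.r_[A+Rz[:2,:2]@(d/np.linalg.norm(d)*.075),s['position'][2]]; print(p)
plan(p,Rz@frame([0,0,-1],W[:,1]),24)
E
```

```text
clock: 17.12
position: [0.5646, 0.193, 0.1414]
ee_rot: [-2.367, -2.063, 0.001]
force: [0.1, -1.6, -1.0]
width: 0.499
gripper_force: 0.0
clock: 17.45
position: [0.5657, 0.1934, 0.1427]
ee_rot: [-2.369, -2.062, -0.003]
force: [0.1, 0.0, 3.5]
width: 0.275
gripper_force: 5.0
{'clock': 17.45, 'position': [0.5657, 0.1934, 0.1427], 'force': [0.13, 0.0481, 3.4983], 'ft_torque': [-0.0546, 0.0588, -0.0228], 'width': 0.2752, 'gripper_force': 4.9999, 'joints': [-0.8543, 0.5272, 0.6407, 1.7813, -0.3792, 0.9572, -0.1953]}
[[0.138, 0.99, 0.001], [0.99, -0.138, 0.002], [0.002, 0.0, -1.0]]
r 0.07529786983261798
[0.62832324 0.10823383 0.14266218]
n 24 mm/row 4.9 deg/row 3.72
[-0.0006, 0.0122, -0.0, -0.0, -0.0, 0.031]
```

```bash
python3 -m creep '[[-0.0005,0.0122,0,0,0,0.031],[-0.0005,0.0122,0,0,0,0.031],[-0.0005,0.0122,0,0,0,0.031],[-0.0005,0.0122,0,0,0,0.031],[-0.0005,0.0122,0,0,0,0.031],[-0.0005,0.0122,0,0,0,0.031],[-0.0005,0.0122,0,0,0,0.031],[-0.0005,0.0122,0,0,0,0.031],[-0.0005,0.0122,0,0,0,0.031],[-0.0005,0.0122,0,0,0,0.031],[0,0,0,0,0,0]]' 1 12
python3 - <<'E'
from h import *
st()
A=np.array([.5541,.1190]); s=arm.observe(); d=s['position'][:2]-A; print('r',np.linalg.norm(d),np.arctan2(*d[::-1]))
E
```

```text
clock: 18.37
position: [0.6093, 0.1708, 0.1427]
ee_rot: [-2.906, -1.192, -0.004]
force: [1.1, -1.3, 4.9]
width: 0.273
gripper_force: 12.0
{'clock': 18.3667, 'position': [0.6093, 0.1708, 0.1427], 'force': [1.1024, -1.2744, 4.9061], 'ft_torque': [-0.3673, -0.0936, -0.0174], 'width': 0.2734, 'gripper_force': 12.0007, 'joints': [-0.8682, 0.6294, 0.8073, 1.6988, -0.5181, 1.0377, -0.678]}
[[0.712, 0.702, 0.002], [0.702, -0.712, 0.002], [0.002, -0.0, -1.0]]
r 0.0757004537609258 0.7542692222252254
```

Tracking well. On to the stop.

```bash
python3 -m creep '[[-0.0006,0.0122,0,0,0,0.031],[-0.0006,0.0122,0,0,0,0.031],[-0.0006,0.0122,0,0,0,0.031],[-0.0006,0.0122,0,0,0,0.031],[-0.0006,0.0122,0,0,0,0.031],[-0.0006,0.0122,0,0,0,0.031],[-0.0006,0.0122,0,0,0,0.031],[-0.0006,0.0122,0,0,0,0.031],[-0.0006,0.0122,0,0,0,0.031],[-0.0006,0.0122,0,0,0,0.031],[-0.0006,0.0122,0,0,0,0.031],[-0.0006,0.0122,0,0,0,0.031],[0,0,0,0,0,0],[0,0,0,0,0,0]]' 1 15
python3 - <<'E'
from h import *
st()
A=np.array([.5541,.1190]); s=arm.observe(); d=s['position'][:2]-A; a=np.arctan2(*d[::-1]);print('r',np.linalg.norm(d),a,'q',1.474-a)
E
```

```text
clock: 19.53
position: [0.6306, 0.1174, 0.1427]
ee_rot: [-3.141, -0.009, -0.005]
force: [4.9, -3.1, 5.5]
width: 0.27
gripper_force: 15.0
{'clock': 19.5333, 'position': [0.6306, 0.1174, 0.1427], 'force': [4.9316, -3.1452, 5.5274], 'ft_torque': [-0.6209, -0.7003, 0.0125], 'width': 0.2699, 'gripper_force': 15.0006, 'joints': [-0.8665, 0.7209, 1.0031, 1.6841, -0.669, 1.1152, -1.2318]}
[[1.0, 0.006, 0.003], [0.006, -1.0, 0.001], [0.003, -0.0, -1.0]]
r 0.07648289456960043 -0.020698262467399694 q 1.4946982624673997
```

```bash
python3 -m creep '[[-0.001,0.0095,0,0,0,0.023],[-0.0008,0.0095,0,0,0,0.023],[0,0,0,0,0,0],[0,0,0,0,0,0]]' 1 20;python3 -m creep '[[-0.0004,0.006,0,0,0,0.015],[0,0,0,0,0,0],[0,0,0,0,0,0]]';python3 -m creep '[[-0.0004,0.006,0,0,0,0.01],[0,0,0,0,0,0],[0,0,0,0,0,0]]'
python3 - <<'E'
from h import *
A=np.array([.5541,.1190]); s=arm.observe(); d=s['position'][:2]-A; a=np.arctan2(*d[::-1]);print('r',np.linalg.norm(d),a,'q',1.474-a)
E
```

```text
clock: 19.87
position: [0.6302, 0.1102, 0.1428]
ee_rot: [-3.138, 0.141, -0.006]
force: [6.1, -1.5, 4.3]
width: 0.267
gripper_force: 20.0
clock: 20.12
position: [0.6299, 0.1082, 0.1428]
ee_rot: [-3.134, 0.189, -0.006]
force: [7.7, -1.3, 4.0]
width: 0.268
gripper_force: 20.0
clock: 20.37
position: [0.6297, 0.1081, 0.1428]
ee_rot: [-3.13, 0.219, -0.007]
force: [7.9, 4.0, 4.6]
width: 0.267
gripper_force: 20.0
r 0.07642233852909916 -0.14372128132785353 q 1.6177212813278534
```

```bash
python3 -m creep '[[0,0.008,0,0,0,0],[0,0,0,0,0,0],[0,0,0,0,0,0]]' 1 30; python3 -m creep '[[0,-0.006,0,0,0,0],[0,0,0,0,0,0]]' ; python3 -m creep '[[0,0,0,0,0,0],[0,0,0,0,0,0],[0,0,0,0,0,0],[0,0,0,0,0,0]]' 0 20; python3 -m creep '[[0,0,-0.02,0,0,0],[0,0,-0.05,0,0,0],[0,0,-0.07,0,0,0],[0,0,-0.08,0,0,0],[0,0,-0.08,0,0,0],[0,0,-0.08,0,0,0],[0,0,-0.05,0,0,0],[0,0,0,0,0,0],[0,0,0,0,0,0]]'
python3 - <<'E'
from h import *
save('wrist','w7');save('scene','s7');save('top','t7')
A=np.array([.5541,.1190]);u=np.array([.9953,-.0968]);v=np.array([.0968,.9953])
for q in(1.5,1.55,1.6): print(q,proj('s7',[*(A+.075*(np.cos(q)*v+np.sin(q)*u)),.15]),proj('w7',[*(A+.075*(np.cos(q)*v+np.sin(q)*u)),.15]))
a=cv2.imread('pics/t7.png')[175:275,180:280]; b=cv2.imread('pics/s7.png')[145:295,185:385]
a=cv2.resize(a,None,fx=2,fy=2,interpolation=2); b=cv2.resize(b,None,fx=3,fy=3,interpolation=2)
w=cv2.imread('pics/w7.png')[100:300,180:380]
c=np.zeros((450,800,3),np.uint8);c[:200,:200]=a;c[200:400,:200]=w;c[:450,200:800]=b;cv2.imwrite('pics/m7.png',c)
E
```

```text
clock: 20.62
position: [0.6297, 0.1079, 0.1428]
ee_rot: [-3.127, 0.214, -0.007]
force: [9.1, 10.3, 4.9]
width: 0.26
gripper_force: 30.0
clock: 20.78
position: [0.6297, 0.108, 0.1428]
ee_rot: [-3.13, 0.217, -0.007]
force: [6.8, 5.5, 4.7]
width: 0.267
gripper_force: 30.0
clock: 21.12
position: [0.6266, 0.105, 0.1412]
ee_rot: [-3.132, 0.226, 0.003]
force: [0.6, 0.3, 1.0]
width: 0.482
gripper_force: 0.0
clock: 21.87
position: [0.6277, 0.1042, 0.3151]
ee_rot: [-3.131, 0.228, -0.003]
force: [-0.0, 0.7, -0.5]
width: 0.499
gripper_force: 0.0
1.5 [349.9 218.9] [266.7 194.2]
1.55 [348.6 219.4] [270.2 193.9]
1.6 [347.3 219.9] [273.8 193.7]
```

View pics/m7.png

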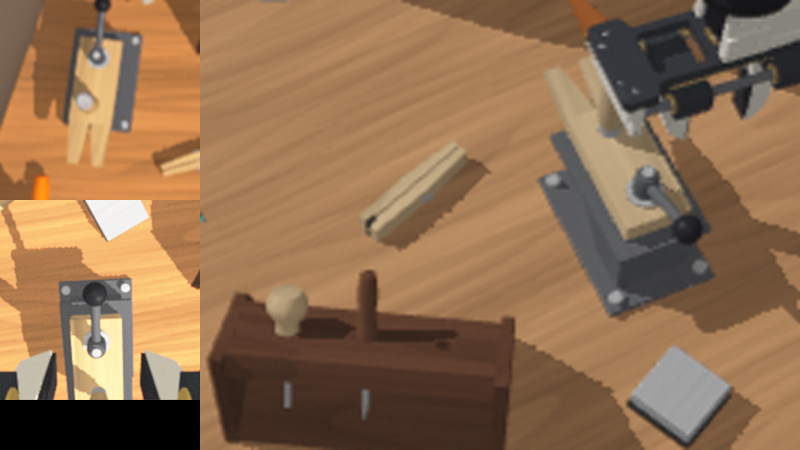

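The knob is at (347,221) in scene pixels and (274,194) in the wrist view, which is q ≈ 1.6 at the stop. The drift is standing, the pin is in line and nothing is touching. Handing in.

```bash
python3 -c "
from cell import arm
print(arm.sign_off())"
```

```text
the job is handed in; nothing more can be done
None
```

The job is handed in at about 22 s: the drift is fully home in both holes, the pin is pulled into line, the clamp lever is at its clockwise stop, and I moved nothing else; the hand-in returned no verdict.

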